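# Fit the twist-lock filter to the desk air cleaner and switch it on

## Task

Fit the filter cartridge into the tilted drum of the desk air cleaner: take it by its bar handle, enter its two lugs through the two slots in the rim, and twist it clockwise until it stops and is drawn down tight. Only then push the slide switch on the cleaner's foot all the way to its far end, away from the robot. Let go of everything and leave the mug, stapler and computer mouse where they are.

Things in the scene. Friction and masses are not known exactly. Their poses are not given: they have to be found in the camera images.
- cartridge: Loose filter cartridge, 0.16 kg, 72 mm tall, upright on the desk. Origin: centre of its underside; z up; x along its bar handle and its two lugs. White pleated plug 52 mm wide, z 0 to 31; lugs: 6 mm round pins, centres at z 14, out to radius 36 mm at +x and -x; grey flange 80 mm wide, z 31 to 37; handle above it. Half a turn about z changes nothing.
- handle (a point): Centre of the cartridge's grey bar handle, 54.5 mm above its underside; axes as the cartridge. The bar is 58 mm long (x), 14 mm thick (y), and stands 35 mm tall on the flange.
- mouth (a point): Centre of the round opening of the air cleaner's drum, in the outer face of its grey rim. z: out of the mouth along the drum's axis, 35 degrees from vertical, leaning to the side the cleaner faces, roughly the robot; y: level across the mouth; x: up the slope. Opening 58 mm wide with 2 mm lead-in, rim 105 mm wide. Two slots in the opening, opposite each other, let the lugs through.
- slot (a point): In one of the two slots, 35 mm from the mouth's centre, in the rim's face; it lies at 150 degrees counted from mouth x to mouth y, the other slot opposite. Each is 24 degrees wide and reaches to radius 41 mm. The cartridge enters with its x axis along the slots. Axes as the mouth.
- seat (a point): Centre of the spring plate inside the drum, 24.5 mm below the rim's face; axes as the mouth. Here the cartridge's underside first rests, the lugs just under the rim. The plate yields about 1.8 N per mm after 1.8 N, up to 10 mm.
- lug_stop (a point): Centre of a lug when locked, level beside the mouth's centre. From the slots the lugs turn clockwise, seen looking into the mouth, down ramps under the rim (12 to 48 degrees) to a flat land and a stop after 60 degrees. The handle is then level (along mouth y), the underside about 27 mm below the rim's face. Turning takes up to 0.5 N m; friction then holds it. The other way is blocked.
- switch_top (a point): Centre of the top of the slide switch's black grip, on the right-hand side of the cleaner's foot (towards the cleaner's -y). It moves with the grip. The grip is a block 20 mm long in the direction of travel and 28 mm wide, 40 mm tall; its top is 68 mm above the desk. x axis: across the travel; y axis: the direction of travel to on (level, away from the side the mouth leans to).
- switch (a joint): Travel of the slide switch: 0 off (near end) to 0.030 m fully on (far end); friction about 1.5 N, stays where it is left.
- air_cleaner: The air cleaner, fixed to the desk: a white foot plate 170 (x) by 250 mm (y), 14 mm thick, y -135 to +115, origin at desk level. It carries the 111 mm drum between two cheeks, mouth centre at (-30, 45, 118) mm, and the switch's 80 mm track at (-10, -100) mm, along x. x points away from the side the mouth leans to.
- mug: Mug, 95 mm tall; bystander. Origin at the underside.
- stapler: Stapler, 144 x 39 x 54 mm; bystander. Origin at the underside.
- mouse: Computer mouse, 116 x 59 x 38 mm; bystander. Origin at the underside.
Not all that is in view belongs to the job. What is shaped like the cartridge but green, turquoise or yellow is not meant.

How it is judged:
By the outcome, as a careful person would: the job done as asked, in the order asked, and still so for the second after the job is handed in, with the robot touching nothing.
It also fails if it takes over 58 s, if anything falls off the work surface, if the arm or the gripper's body presses on something with over 40 N, if the wrist force passes 120 N, or if a joint passes its speed limit or range.

## Robot

A 6-joint arm with a two-finger parallel gripper is mounted at the origin on a cart in front of the work surface, level with it; the furniture and walls round the work are solid. World frame = base frame: x ahead of the robot, y to its left, z up, the work surface at z = 0. Lengths are in m, angles in degrees, forces in N, time in s.
With the tool pointing down it reaches from about 0.25 to 0.8 m from the base axis. Payload 3.9 kg.
Tool frame: the origin (TCP) lies at the very end of the fingers, on their centre line; the grasp point (between the pads) lies 19 mm behind it; z points along the fingers, y is the line along which they close (so a half turn about z gives the same grasp; the last joint's range is limited). The gripper opens to 85 mm and grips with 20 to 120 N. Pads are 22 mm wide; open, the fingers measure 114 mm over their backs; the gripper's body (76 mm by 85 mm) begins 54 mm behind the grasp point. The pads swing forward as they close: fully open they stand 13 mm farther back than shut.
Start: joints at [76.662, 14.897, -7.913, 67.191, 0, 90], TCP at [0.121, 0.511, 0.231] pointing down, gripper open.
Joint ranges: [-159.42, 159.42], [-47.68, 98.78], [-73.54, 78.23], [-108.79, 121.32], [-90, 84.71], [-180, 180]. Speed limits (degrees/s): [147.25, 147.25, 180, 180, 180, 180].

## Interface

Orientations are given as a 3x3 rotation matrix whose columns are the frame's x, y, z axes.
In Python, from workcell import sensors, cams, sign_off gives the robot as it stands.
- The arm moves only by the tool apply_moves, never from a script. Its argument "targets" is a list of rows, each an object of numbers: "dx", "dy", "dz": the shift along the tool's x, y, z in mm; "rx", "ry", "rz": the turn, a rotation vector about the tool's x, y, z in rad. In form: [{"dx": .., "dy": .., "dz": .., "rx": .., "ry": .., "rz": ..}, ...]. A call has 1 to 20 rows; each row is the pose to reach, as a shift and turn from the pose commanded when the call began, along the tool's axes at that moment; what a row does not reach only later rows make up. A row lasts 1/10 s, in which the tool goes at most 50 mm and 8.59 degrees, less where a joint would pass 70% of its speed; a pose out of reach is approached as far as the arm can. A call with a gripper value outside its range is refused whole. "gripper" is the opening, from 0 (shut) to 1 (fully open), set as the call begins (left out, the last holds). The fingers move at their own pace and stop on an object; "newtons" is the grip in N (left out, the last holds). Time passes only in rows, so rows that repeat a pose let the fingers close. It gives the time, the measured TCP pose, the force and the opening at its end, in the units of the state.
- sensors.sense(): the state, without advancing time (a new reading comes with each control period).
- cams.grab_frame(name): name is "side" or "top"; returns the picture (400x640x3 uint8, blue, green, red); there is no depth.
- cams.camera_model(name): a dict with "K" (3x3 intrinsics, pixels), "world_from_camera" (4x4, takes a point from camera to world coordinates). Camera axes: x right, y down, z forward; pixel columns grow to the right and rows downward; lengths in m; the calibration is good to about 2 mm. A picture is of the moment at which its call begins. camera_model takes no time and is no camera call.
- sign_off(): hands the job in, once; it reports no verdict.
The state is a dict: "time_s": time; "joints": joint angles; "qvel": joint speeds; "effort": joint torques, N m; "tcp_pos": TCP position; "tcp_rot": TCP orientation; "force": force on the tool from outside, world axes, zero at the start; "ft_torque": the same for the moment, N m; "width": finger opening in m.
Only numpy, scipy, OpenCV 4.12 (cv2) and the standard library are available. Lean on these libraries where they do the work, as an engineer would, in place of code of your own. Each camera call takes 0.05 s, during which the arm holds its last target. There are 200 camera calls.

## Working session

There is one attempt and no reset: what is moved stays moved. The work goes in short steps, Python scripts to look and compute and a tool call to move; the robot and the scene stay as the last step left them, time stands still between calls to the robot, and variables do not carry over. Pictures are saved under pics/ and viewed, on a budget of 10 in all, crops included, one or two more only if the job needs it, and the job is handed in when it is done.

Besides the shell and the picture viewer there is one more tool, called after ">>>" by a JSON object that holds its "name" and its "arguments". apply_moves: Moves the arm, as the interface text tells. Its arguments: {"type":"object","properties":{"targets":{"type":"array","items":{"type":"object","properties":{"dx":{"type":"number"},"dy":{"type":"number"},"dz":{"type":"number"},"rx":{"type":"number"},"ry":{"type":"number"},"rz":{"type":"number"}}}},"gripper":{"type":"number"},"newtons":{"type":"number"}},"required":["targets"]}

```bash
ls; mkdir -p pics; python3 - <<'E'
from workcell import sensors, cams
import cv2
for n in ("side","top"):
    cv2.imwrite(f"pics/{n}0.png",cams.grab_frame(n)); m=cams.camera_model(n); print(n,m["K"],m["world_from_camera"])
print(sensors.sense())
E
```

```text
pics
side [[464.87977983   0.         321.08943274]
 [  0.         464.87977983 199.0713074 ]
 [  0.           0.           1.        ]] [[ 0.94494355 -0.1629804   0.28375883  0.04658699]
 [-0.32658741 -0.52416461  0.78650628 -1.08521252]
 [ 0.02055123 -0.8358761  -0.54853331  0.88054677]
 [ 0.          0.          0.          1.        ]]
top [[428.61233674   0.         318.54220281]
 [  0.         428.61233674 202.66666701]
 [  0.           0.           1.        ]] [[-0.02801558 -0.9971449   0.07012262  0.36924297]
 [-0.99960206  0.02817749  0.00132057  0.02092018]
 [-0.00329268 -0.07005772 -0.99753751  1.28868524]
 [ 0.          0.          0.          1.        ]]
{'time_s': 0.1, 'joints': array([ 7.66606393e+01,  1.49315342e+01, -7.97933695e+00,  6.71923971e+01,
        7.48037455e-05,  9.00005507e+01]), 'qvel': array([-0.10309578, -0.12521494,  0.17623968,  0.01541695, -0.02933003,
       -0.10858828]), 'effort': array([-2.17058032e-04, -4.06508839e+01,  2.54527938e+01,  1.01443537e-02,
       -2.55800603e-05, -6.84299380e-06]), 'tcp_pos': array([0.12097935, 0.51021465, 0.23054575]), 'tcp_rot': array([[-9.73018387e-01,  2.30727209e-01, -4.17109705e-04],
       [ 2.30727586e-01,  9.73016807e-01, -1.75344083e-03],
       [ 1.28824616e-06, -1.80236888e-03, -9.99998376e-01]]), 'force': array([1.2691302 , 0.16536825, 0.03250856]), 'ft_torque': array([-0.00460495, -0.15425059,  0.00678868]), 'width': 0.08560887834966649}
```

View pics/side0.png

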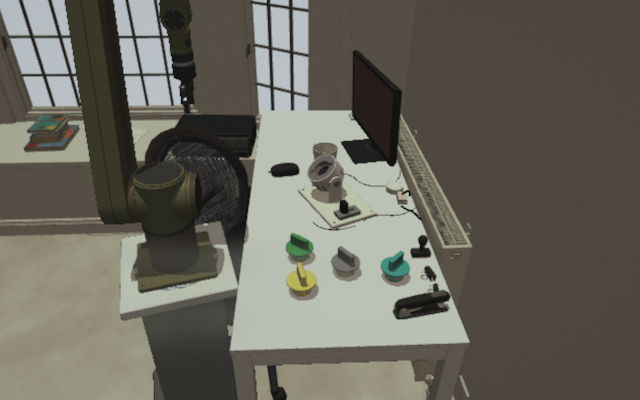

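View pics/top0.png

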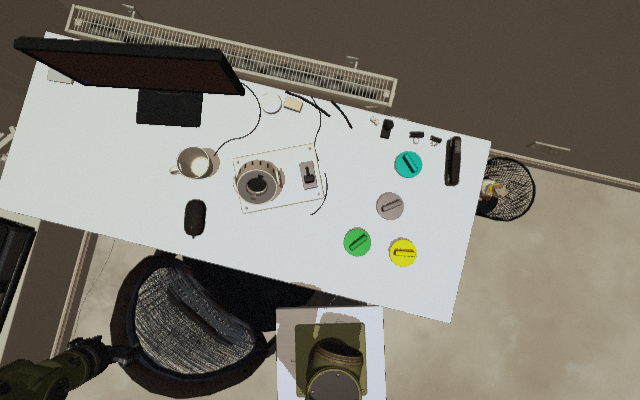

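The side view shows the grey cartridge at about (346,262) and the cleaner at about (335,190). In the top view the cartridge is at (390,206), the drum at (258,184) and the switch at (309,176). Next I'll enlarge the top view.

```bash
python3 - <<'E'
import cv2
a=cv2.imread("pics/top0.png")[130:280,225:425]
cv2.imwrite("pics/topc.png",cv2.resize(a,None,fx=4,fy=4,interpolation=cv2.INTER_CUBIC))
a=cv2.imread("pics/side0.png")[140:290,270:420]
cv2.imwrite("pics/sidec.png",cv2.resize(a,None,fx=4,fy=4,interpolation=cv2.INTER_CUBIC))
E
```

```text
(no output)
```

View pics/topc.png

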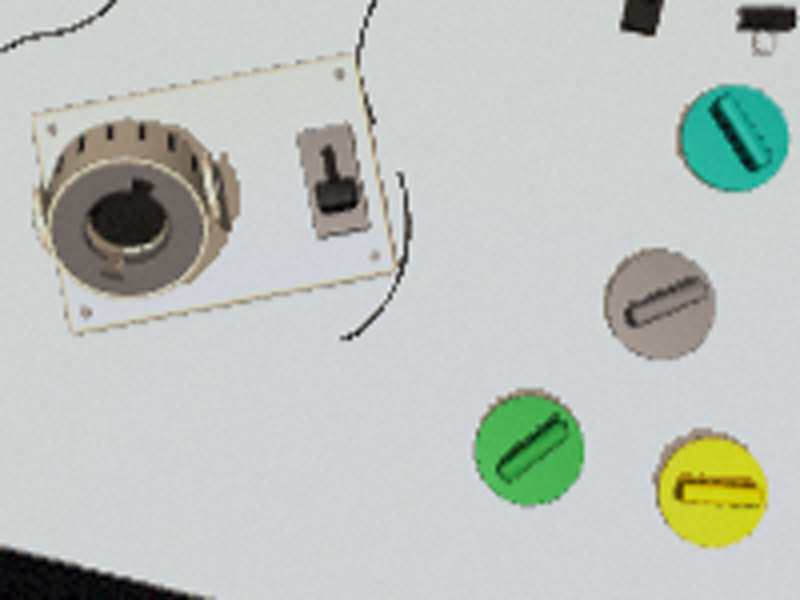

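View pics/sidec.png

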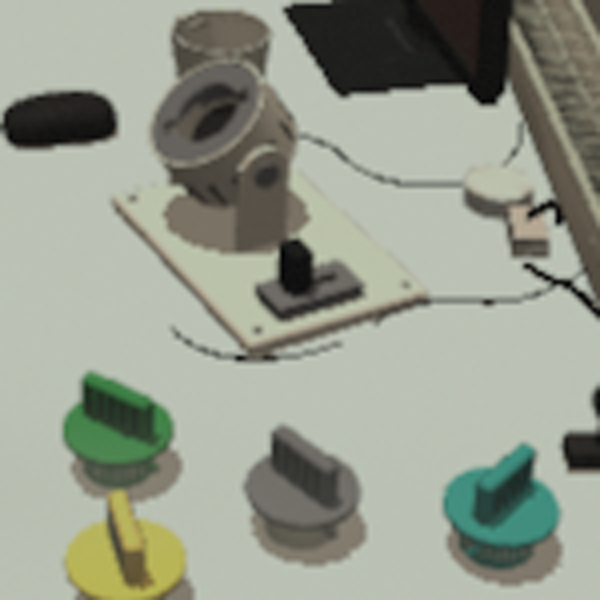

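```bash
cat > h.py <<'E'
import numpy as np, cv2, json
from scipy.spatial.transform import Rotation as R
from scipy.optimize import least_squares
from workcell import sensors, cams
M={n:cams.camera_model(n) for n in("side","top")}
def proj(n,P):
    T=np.linalg.inv(M[n]["world_from_camera"]); P=np.atleast_2d(P)
    q=(P@T[:3,:3].T+T[:3,3])@M[n]["K"].T
    return q[:,:2]/q[:,2:]
def rz(a): return R.from_euler('z',a).as_matrix()
def frame(p): # x,y,yaw -> pos, rot
    return np.array([p[0],p[1],0]),rz(p[2])
def mouth(p):
    o,F=frame(p); s,c=np.sin(np.radians(35)),np.cos(np.radians(35))
    Rm=F@np.array([[c,0,-s],[0,1,0],[s,0,c]])
    return o+F@np.array([-.030,.045,.118]),Rm
def delta(pos,rot,s=None):
    s=s or sensors.sense(); A=s["tcp_rot"]
    d=A.T@(np.asarray(pos)-s["tcp_pos"])*1000; w=R.from_matrix(A.T@rot).as_rotvec()
    print("d mm",d.round(1),"rv",w.round(4),"rows~",round(max(np.linalg.norm(d)/50,np.degrees(np.linalg.norm(w))/8.59),1))
def st():
    s=sensors.sense(); print("t",s["time_s"],"j",s["joints"].round(1),"p",s["tcp_pos"].round(4),"F",s["force"].round(1),"M",s["ft_torque"].round(2),"w",round(s["width"],4)); return s
E
python3 - <<'E'
from h import *
tc=lambda a:(np.array(a)+.5)/4-.5+[225,130]
sc=lambda a:(np.array(a)+.5)/4-.5+[270,140]
C=lambda x,y,z=14:[x/1e3,y/1e3,z/1e3]
tp=[C(85,115),C(85,-135),C(-85,-135),C(-85,115)]
tu=tc([(33,114),(355,53),(397,270),(73,332)])
sp=[C(-85,-135),C(-85,115),C(85,-135)]; su=sc([(252,345),(112,200),(428,292)])
def f(p,n=("top","side")):
    o,F=frame(p); m,_=mouth(p); r=[]
    g=lambda P:o+np.array(P)@F.T
    if "top" in n: r+=[proj("top",g(tp))-tu, proj("top",m)-tc([[128,228]])]
    if "side" in n: r+=[proj("side",g(sp))-su, proj("side",m)-sc([[207,114]])]
    return np.concatenate(r).ravel()
for n in(("top","side"),("top",),("side",)):
    q=least_squares(f,[.45,.1,.18],args=(n,)); print(n,q.x.round(4),q.fun.reshape(-1,2).round(1).tolist())
    if len(n)==2: p=q.x
# cartridge
def fc(p,n=("top","side")):
    o,F=frame(p); g=lambda P:o+np.array(P)@F.T; r=[]
    if "top" in n: r+=[proj("top",g([C(0,0,37)]))-tc([[660,303]])]
    if "side" in n: r+=[proj("side",g([C(0,0,35)]))-sc([[303,490]])]
    return np.r_[np.concatenate(r).ravel()]
for n in(("top","side"),("top",),("side",)):
    q=least_squares(lambda x:fc([*x,0],n),[.45,-.19]); print(n,q.x.round(4),q.fun.round(1))
    if len(n)==2: c=[*q.x,np.radians(-67.5)]
# overlays
th=np.linspace(0,2*np.pi,60); circ=lambda r,z:np.c_[r*np.cos(th),r*np.sin(th),0*th+z]
ims=[]
for n,o0 in(("top",(225,130)),("side",(270,140))):
    im=cv2.resize(cv2.imread(f"pics/{n}0.png"),None,fx=4,fy=4,interpolation=cv2.INTER_CUBIC)
    dr=lambda P,col:cv2.polylines(im,[((proj(n,P)+.5)*4-.5).round().astype(int)],True,col,1)
    o,F=frame(p); dr(o+np.array(tp)@F.T,(0,0,255)); m,Rm=mouth(p)
    dr(m+circ(.0525,0)@Rm.T,(0,0,255)); dr(m+circ(.029,0)@Rm.T,(255,0,0))
    a=np.radians(150); d=np.array([np.cos(a),np.sin(a),0]); dr(m+np.array([-.041*d,.041*d])@Rm.T,(0,255,0))
    sw=np.array([C(x,y,68) for x,y in((-45,-114),(-25,-114),(-25,-86),(-45,-86))]); dr(o+sw@F.T,(0,255,255))
    o,F=frame(c); dr(o+circ(.04,.037)@F.T,(0,0,255)); dr(o+np.array([C(x,y,72) for x,y in((-29,-7),(29,-7),(29,7),(-29,7))])@F.T,(0,255,0))
    im=im[o0[1]*4:o0[1]*4+600,o0[0]*4:o0[0]*4+800]; 
    cv2.imwrite(f"pics/ov_{n}.png",im)
json.dump(dict(p=list(p),c=list(c)),open("est.json","w"))
E
```

```text
('top', 'side') [0.5378 0.1499 0.1645] [[-0.4, -0.8], [0.8, -1.3], [1.1, -0.4], [-0.2, 0.1], [0.7, -0.1], [-1.1, 0.1], [-1.1, -1.5], [0.0, -0.7], [-1.1, -0.5]]
('top',) [0.5363 0.1511 0.1609] [[-0.7, -0.5], [0.5, -0.7], [0.7, 0.3], [-0.8, 0.5], [0.2, 0.4]]
('side',) [0.5392 0.146  0.1636] [[-0.3, 0.7], [-0.4, -1.0], [0.9, -0.1], [-0.3, 0.0]]
('top', 'side') [ 0.4445 -0.1875] [ 0.8 -0.4 -0.6 -0.9]
('top',) [ 0.4434 -0.185 ] [ 0. -0.]
('side',) [ 0.4445 -0.1917] [0. 0.]
```

View pics/ov_top.png

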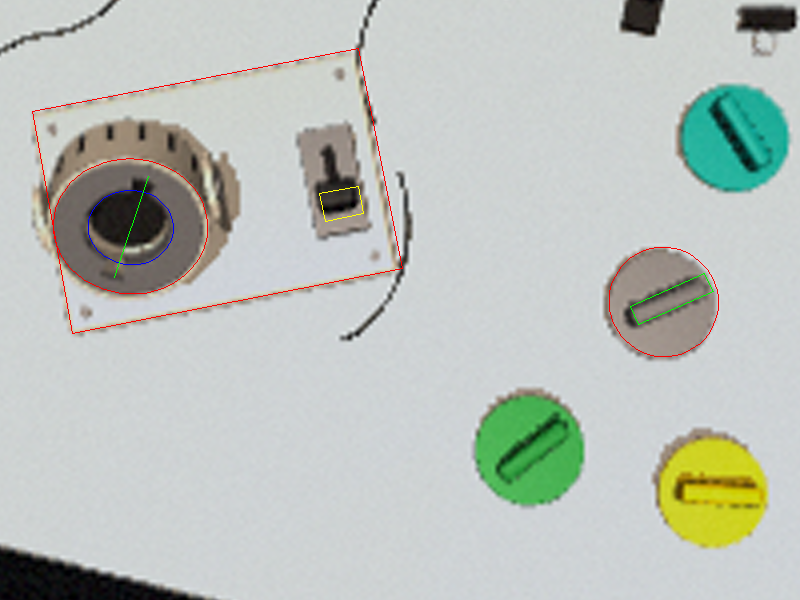

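View pics/ov_side.png

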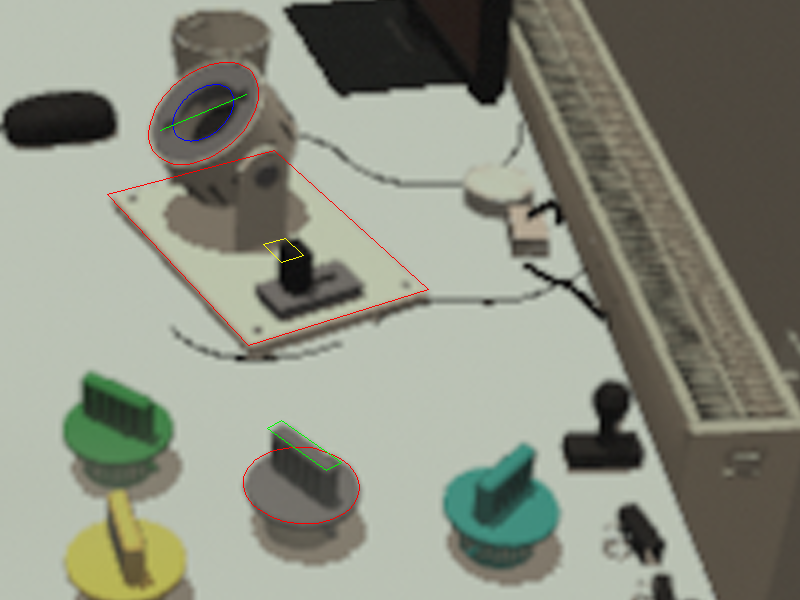

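Both overlays agree to about 1 px. The cartridge is at about (0.444, -0.187), and the switch grip is at the near end of its travel. I'll move above the cartridge now.

```bash
python3 - <<'E'
from h import *
st(); a=np.radians(22.5); Rg=np.array([[-np.sin(a),np.cos(a),0],[np.cos(a),np.sin(a),0],[0,0,-1]]).T
delta([.4440,-.187,.16],Rg)
E
```

```text
t 0.1 j [76.7 14.9 -8.  67.2  0.  90. ] p [0.121  0.5102 0.2305] F [1.3 0.2 0. ] M [-0.   -0.15  0.01] w 0.0856
d mm [-475.2 -603.7   71.6] rv [-1.700e-03  9.000e-04  9.453e-01] rows~ 15.4
```

>>> {"name": "apply_moves", "arguments": {"targets": [{"dx":-475,"dy":-604,"dz":72,"rz":0.945},{"dx":-475,"dy":-604,"dz":72,"rz":0.945},{"dx":-475,"dy":-604,"dz":72,"rz":0.945},{"dx":-475,"dy":-604,"dz":72,"rz":0.945},{"dx":-475,"dy":-604,"dz":72,"rz":0.945},{"dx":-475,"dy":-604,"dz":72,"rz":0.945},{"dx":-475,"dy":-604,"dz":72,"rz":0.945},{"dx":-475,"dy":-604,"dz":72,"rz":0.945},{"dx":-475,"dy":-604,"dz":72,"rz":0.945},{"dx":-475,"dy":-604,"dz":72,"rz":0.945},{"dx":-475,"dy":-604,"dz":72,"rz":0.945},{"dx":-475,"dy":-604,"dz":72,"rz":0.945},{"dx":-475,"dy":-604,"dz":72,"rz":0.945},{"dx":-475,"dy":-604,"dz":72,"rz":0.945},{"dx":-475,"dy":-604,"dz":72,"rz":0.945},{"dx":-475,"dy":-604,"dz":72,"rz":0.945},{"dx":-475,"dy":-604,"dz":72,"rz":0.945},{"dx":-475,"dy":-604,"dz":72,"rz":0.945},{"dx":-475,"dy":-604,"dz":72,"rz":0.945}], "gripper": 0.6}}

```text
$.targets[0]: bad value
```

```bash
python3 - <<'E'
from h import *
s=st()
t=s["tcp_pos"]; ims=[]
for n,w in(("top",(340,160)),("side",(300,190))):
    im=cams.grab_frame(n); cv2.imwrite(f"pics/{n}1.png",im); print(n,proj(n,t))
    im=cv2.resize(im[w[1]:w[1]+100,w[0]:w[0]+100],None,fx=4,fy=4,interpolation=cv2.INTER_CUBIC)
    for k in(0,.019):
        q=((proj(n,t-k*s["tcp_rot"][:,2]*1)-w+.5)*4-.5).round().astype(int)[0]; cv2.drawMarker(im,tuple(map(int,q)),(0,0,255),0,12,1)
    ims.append(im)
cv2.imwrite("pics/v1.png",np.hstack(ims))
E
```

```text
t 0.1 j [76.7 14.9 -8.  67.2  0.  90. ] p [0.121  0.5102 0.2305] F [1.3 0.2 0. ] M [-0.   -0.15  0.01] w 0.0856
top [[121.03982949 341.08768281]]
side [[188.92499983 112.19611074]]
```

View pics/v1.png

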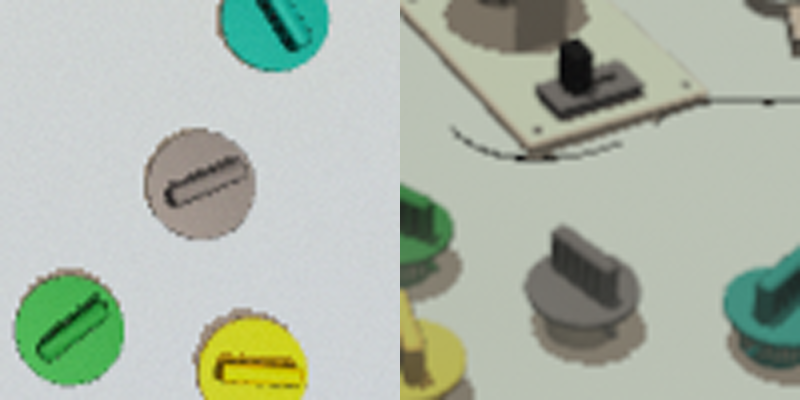

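The move was refused, so the arm hasn't moved and this picture shows nothing new. I'll retry with all six keys in each row.

>>> {"name": "apply_moves", "arguments": {"targets": [{"dx":-475,"dy":-604,"dz":72,"rx":0,"ry":0,"rz":0.945},{"dx":-475,"dy":-604,"dz":72,"rx":0,"ry":0,"rz":0.945},{"dx":-475,"dy":-604,"dz":72,"rx":0,"ry":0,"rz":0.945},{"dx":-475,"dy":-604,"dz":72,"rx":0,"ry":0,"rz":0.945},{"dx":-475,"dy":-604,"dz":72,"rx":0,"ry":0,"rz":0.945},{"dx":-475,"dy":-604,"dz":72,"rx":0,"ry":0,"rz":0.945},{"dx":-475,"dy":-604,"dz":72,"rx":0,"ry":0,"rz":0.945},{"dx":-475,"dy":-604,"dz":72,"rx":0,"ry":0,"rz":0.945},{"dx":-475,"dy":-604,"dz":72,"rx":0,"ry":0,"rz":0.945},{"dx":-475,"dy":-604,"dz":72,"rx":0,"ry":0,"rz":0.945},{"dx":-475,"dy":-604,"dz":72,"rx":0,"ry":0,"rz":0.945},{"dx":-475,"dy":-604,"dz":72,"rx":0,"ry":0,"rz":0.945},{"dx":-475,"dy":-604,"dz":72,"rx":0,"ry":0,"rz":0.945},{"dx":-475,"dy":-604,"dz":72,"rx":0,"ry":0,"rz":0.945},{"dx":-475,"dy":-604,"dz":72,"rx":0,"ry":0,"rz":0.945},{"dx":-475,"dy":-604,"dz":72,"rx":0,"ry":0,"rz":0.945},{"dx":-475,"dy":-604,"dz":72,"rx":0,"ry":0,"rz":0.945},{"dx":-475,"dy":-604,"dz":72,"rx":0,"ry":0,"rz":0.945}], "gripper": 0.6}}

```text
time_s: 2.0
tcp_pos: [0.4432, -0.1863, 0.1588]
tcp_rot: [[-0.382, 0.924, -0.002], [0.924, 0.382, 0.001], [0.002, -0.001, -1.0]]
force: [-0.5, -0.2, 0.2]
width: 0.0512
```

```bash
cat > look.py <<'E'
from h import *
def look(name,wt,ws,pts,sz=100,f=4):
    ims=[]
    for n,w in(("top",wt),("side",ws)):
        im=cams.grab_frame(n); cv2.imwrite(f"pics/{n}_{name}.png",im)
        im=cv2.resize(im[w[1]:w[1]+sz,w[0]:w[0]+sz],None,fx=f,fy=f,interpolation=cv2.INTER_CUBIC)
        for p in pts:
            q=((proj(n,p)-w+.5)*f-.5).round().astype(int)[0]; cv2.drawMarker(im,tuple(map(int,q)),(0,0,255),0,12,1)
        ims.append(im)
    cv2.imwrite(f"pics/{name}.png",np.hstack(ims))
E
python3 - <<'E'
from look import *
s=st(); t=s["tcp_pos"]; look("v2",(340,160),(300,170),[t,t+[0,0,.019]])
E
```

```text
t 2.0 j [-22.8  13.3 -21.5  55.4   0.   44.7] p [ 0.4432 -0.1863  0.1588] F [-0.5 -0.2  0.2] M [-0.01  0.03 -0.05] w 0.0512
```

View pics/v2.png

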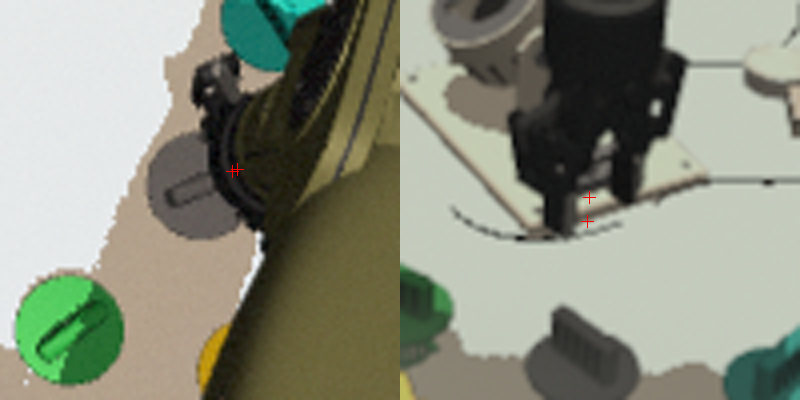

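The side view shows the fingertips about 2 px right of the projection, so the top-camera estimate is the better one. The gripper is centred over the handle, so I'll go down and grip.

>>> {"name": "apply_moves", "arguments": {"targets": [{"dx":0,"dy":0,"dz":40,"rx":0,"ry":0,"rz":0},{"dx":0,"dy":0,"dz":80,"rx":0,"ry":0,"rz":0},{"dx":0,"dy":0,"dz":100,"rx":0,"ry":0,"rz":0},{"dx":0,"dy":0,"dz":110,"rx":0,"ry":0,"rz":0},{"dx":0,"dy":0,"dz":117,"rx":0,"ry":0,"rz":0},{"dx":0,"dy":0,"dz":117,"rx":0,"ry":0,"rz":0},{"dx":0,"dy":0,"dz":117,"rx":0,"ry":0,"rz":0}]}}

```text
time_s: 2.8
tcp_pos: [0.4449, -0.1866, 0.0433]
tcp_rot: [[-0.383, 0.924, 0.002], [0.924, 0.383, -0.001], [-0.001, 0.001, -1.0]]
force: [-0.0, -0.5, -0.1]
width: 0.0515
```

>>> {"name": "apply_moves", "arguments": {"targets": [{"dx":0,"dy":0,"dz":0,"rx":0,"ry":0,"rz":0},{"dx":0,"dy":0,"dz":0,"rx":0,"ry":0,"rz":0},{"dx":0,"dy":0,"dz":0,"rx":0,"ry":0,"rz":0},{"dx":0,"dy":0,"dz":0,"rx":0,"ry":0,"rz":0},{"dx":0,"dy":0,"dz":0,"rx":0,"ry":0,"rz":0},{"dx":0,"dy":0,"dz":0,"rx":0,"ry":0,"rz":0},{"dx":0,"dy":0,"dz":0,"rx":0,"ry":0,"rz":0},{"dx":0,"dy":0,"dz":0,"rx":0,"ry":0,"rz":0}], "gripper": 0, "newtons": 80}}

```text
time_s: 3.6
tcp_pos: [0.4445, -0.1869, 0.043]
tcp_rot: [[-0.383, 0.924, 0.001], [0.924, 0.383, -0.001], [-0.001, 0.001, -1.0]]
force: [-1.0, -0.0, 5.8]
width: 0.0126
```

```bash
cat > ins.py <<'E'
from h import *
P=[.5366,.1508,.162]
def tgt(h,ang=150,off=(0,0)):  # h: underside height above rim (mm); ang: cartridge x in mouth frame; off mouth x,y mm
    m,Rm=mouth(P); a=np.radians(ang); x=np.array([np.cos(a),np.sin(a),0]); z=np.array([0,0,-1.]); y=np.cross(z,x)
    Rt=Rm@np.c_[x,y,z]
    return m+Rm@(np.array([off[0],off[1],h+43])/1e3),Rt
def rel(s):
    m,Rm=mouth(P); q=Rm.T@(s["tcp_pos"]-m)*1e3; X=Rm.T@s["tcp_rot"]
    print("mouth-frame tcp",q.round(1),"underside h",round(q[2]-43,1),"ang",round(np.degrees(np.arctan2(X[1,0],X[0,0])),1),"z",X[:,2].round(3),"F_m",(Rm.T@s["force"]).round(1))
E
python3 - <<'E'
from ins import *
s=st(); print(mouth(P)); p,Rt=tgt(60); print(p,Rt.round(3)); delta(p,Rt,s)
E
```

```text
t 3.6 j [-22.8  20.2 -31.7  38.   -0.   44.7] p [ 0.4445 -0.1869  0.043 ] F [-1.  -0.   5.8] M [ 0.    0.11 -0.  ] w 0.0126
(array([0.49973464, 0.19037203, 0.118     ]), array([[ 0.80842662, -0.16129234, -0.56606641],
       [ 0.13212295,  0.98690667, -0.09251349],
       [ 0.57357644,  0.        ,  0.81915204]]))
[0.4414298  0.18084314 0.20237266] [[-0.781  0.265  0.566]
 [ 0.379  0.921  0.093]
 [-0.497  0.287 -0.819]]
d mm [ 340.7  138.  -159.6] rv [-0.5035 -0.3729 -0.7901] rows~ 8.0
```

>>> {"name": "apply_moves", "arguments": {"targets": [{"dx":0,"dy":0,"dz":-20,"rx":0,"ry":0,"rz":0},{"dx":0,"dy":0,"dz":-50,"rx":0,"ry":0,"rz":0},{"dx":0,"dy":0,"dz":-90,"rx":0,"ry":0,"rz":0},{"dx":0,"dy":0,"dz":-130,"rx":0,"ry":0,"rz":0},{"dx":0,"dy":0,"dz":-170,"rx":0,"ry":0,"rz":0},{"dx":0,"dy":0,"dz":-180,"rx":0,"ry":0,"rz":0},{"dx":0,"dy":0,"dz":-180,"rx":0,"ry":0,"rz":0}]}}

```text
time_s: 4.3
tcp_pos: [0.445, -0.1869, 0.2237]
tcp_rot: [[-0.383, 0.924, 0.003], [0.924, 0.383, -0.001], [-0.002, 0.003, -1.0]]
force: [0.4, 0.7, -0.3]
width: 0.0127
```

```bash
python3 - <<'E'
from ins import *
s=st(); delta(*tgt(60),s)
E
```

```text
t 4.3 j [-22.8  10.8 -14.5  64.5   0.   44.7] p [ 0.445  -0.1869  0.2237] F [ 0.4  0.7 -0.3] M [ 0.01  0.04 -0.02] w 0.0127
d mm [341.1 137.4  20.8] rv [-0.5024 -0.3711 -0.7899] rows~ 7.4
```

>>> {"name": "apply_moves", "arguments": {"targets": [{"dx":341,"dy":137,"dz":21,"rx":-0.502,"ry":-0.371,"rz":-0.79},{"dx":341,"dy":137,"dz":21,"rx":-0.502,"ry":-0.371,"rz":-0.79},{"dx":341,"dy":137,"dz":21,"rx":-0.502,"ry":-0.371,"rz":-0.79},{"dx":341,"dy":137,"dz":21,"rx":-0.502,"ry":-0.371,"rz":-0.79},{"dx":341,"dy":137,"dz":21,"rx":-0.502,"ry":-0.371,"rz":-0.79},{"dx":341,"dy":137,"dz":21,"rx":-0.502,"ry":-0.371,"rz":-0.79},{"dx":341,"dy":137,"dz":21,"rx":-0.502,"ry":-0.371,"rz":-0.79},{"dx":341,"dy":137,"dz":21,"rx":-0.502,"ry":-0.371,"rz":-0.79},{"dx":341,"dy":137,"dz":21,"rx":-0.502,"ry":-0.371,"rz":-0.79},{"dx":341,"dy":137,"dz":21,"rx":-0.502,"ry":-0.371,"rz":-0.79},{"dx":341,"dy":137,"dz":21,"rx":-0.502,"ry":-0.371,"rz":-0.79},{"dx":341,"dy":137,"dz":21,"rx":-0.502,"ry":-0.371,"rz":-0.79},{"dx":341,"dy":137,"dz":21,"rx":-0.502,"ry":-0.371,"rz":-0.79}]}}

```text
time_s: 5.6
tcp_pos: [0.4403, 0.1798, 0.2012]
tcp_rot: [[-0.782, 0.268, 0.563], [0.381, 0.92, 0.092], [-0.493, 0.287, -0.821]]
force: [0.6, 0.7, -1.0]
width: 0.0129
```

```bash
python3 - <<'E'
from ins import *
s=st(); rel(s); delta(*tgt(8),s)
E
```

```text
t 5.6 j [ 30.1  -9.5 -51.3  15.2 -11.7  47.5] p [0.4403 0.1798 0.2012] F [ 0.6  0.7 -1. ] M [-0.1   0.68  0.07] w 0.0129
mouth-frame tcp [ -1.7  -0.8 102.8] underside h 59.8 ang 149.8 z [-0.004 -0.    -1.   ] F_m [-0.   0.6 -1.2]
d mm [-1.2  1.6 51.8] rv [-0.0018 -0.003  -0.0027] rows~ 1.0
```

>>> {"name": "apply_moves", "arguments": {"targets": [{"dx":-1,"dy":1.5,"dz":20,"rx":0,"ry":0,"rz":0},{"dx":-1,"dy":1.5,"dz":40,"rx":0,"ry":0,"rz":0},{"dx":-1,"dy":1.5,"dz":50,"rx":-0.002,"ry":-0.003,"rz":0},{"dx":-1,"dy":1.5,"dz":52,"rx":-0.002,"ry":-0.003,"rz":0},{"dx":-1,"dy":1.5,"dz":52,"rx":-0.002,"ry":-0.003,"rz":0}]}}

```text
time_s: 6.1
tcp_pos: [0.4704, 0.1862, 0.1593]
tcp_rot: [[-0.781, 0.266, 0.565], [0.38, 0.92, 0.093], [-0.496, 0.288, -0.82]]
force: [0.7, 0.0, -0.8]
width: 0.0124
```

```bash
python3 - <<'E'
from look import *
from ins import *
s=st(); rel(s); m,Rm=mouth(P); Rt=s["tcp_rot"]; c=s["tcp_pos"]+.043*Rt[:,2]
th=np.linspace(0,2*np.pi,24,endpoint=False)
ring=lambda o,r,A:[o+A@np.array([r*np.cos(t),r*np.sin(t),0]) for t in th]
look("v3",(210,140),(305,140),ring(m,.0525,Rm),75,5)
E
```

```text
t 6.1 j [ 28.4  -2.8 -53.8   5.5 -10.8  45.9] p [0.4704 0.1862 0.1593] F [ 0.7  0.  -0.8] M [-0.08  0.68  0.03] w 0.0124
mouth-frame tcp [-0.6  0.6 50.8] underside h 7.8 ang 149.9 z [-0.001  0.001 -1.   ] F_m [ 0.1 -0.1 -1. ]
```

View pics/v3.png

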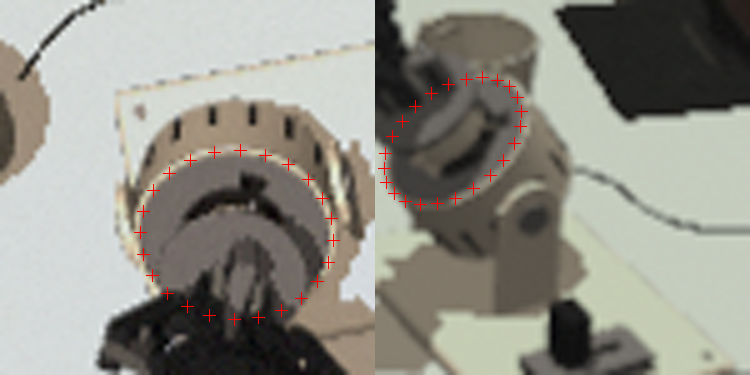

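The top view shows the drawn ring lying on the rim edge within 1 px. The flange apex is at about (240,205) in the crop and the flange's right edge at about x=309. I'll compare that with the prediction.

```bash
python3 - <<'E'
from ins import *
s=sensors.sense(); Rt=s["tcp_rot"]
th=np.linspace(0,2*np.pi,90)
for dx in(0,):
    c=s["tcp_pos"]+.006*Rt[:,2]; r=c+np.c_[.04*np.cos(th),.04*np.sin(th),0*th]@Rt.T
    q=(proj("top",r)-[210,140]+.5)*5-.5
    im=cv2.imread("pics/top_v3.png"); im=cv2.resize(im[140:215,210:285],None,fx=8,fy=8,interpolation=cv2.INTER_CUBIC)
    cv2.polylines(im,[(q*8/5).round().astype(int)],True,(0,0,255),1)
    cv2.imwrite("pics/v4.png",im); print(q.min(0),q.max(0))
E
```

```text
[156.76094337 210.0629739 ] [308.92800693 341.452912  ]
```

View pics/v4.png

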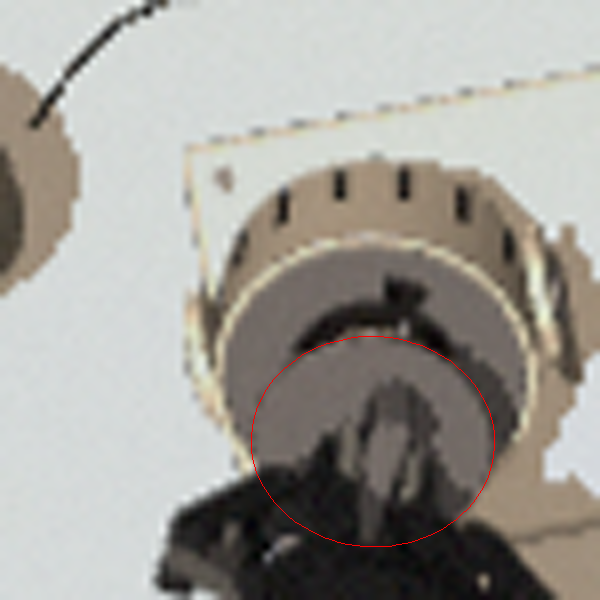

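The flange outline agrees within about 1–2 mm and the lug lines up with the slot. I'm inserting in steps.

>>> {"name": "apply_moves", "arguments": {"targets": [{"dx":0,"dy":0,"dz":5,"rx":0,"ry":0,"rz":0},{"dx":0,"dy":0,"dz":9,"rx":0,"ry":0,"rz":0},{"dx":0,"dy":0,"dz":13,"rx":0,"ry":0,"rz":0},{"dx":0,"dy":0,"dz":16,"rx":0,"ry":0,"rz":0},{"dx":0,"dy":0,"dz":16,"rx":0,"ry":0,"rz":0}]}}

```text
time_s: 6.7
tcp_pos: [0.4794, 0.1883, 0.1459]
tcp_rot: [[-0.781, 0.265, 0.565], [0.38, 0.92, 0.094], [-0.496, 0.288, -0.82]]
force: [-0.4, -0.7, -1.7]
width: 0.0126
```

```bash
python3 - <<'E'
from ins import *
s=st(); rel(s)
E
```

```text
t 6.7 j [ 28.   -0.5 -54.5   2.5 -10.5  45.5] p [0.4794 0.1883 0.1459] F [-0.4 -0.7 -1.7] M [-0.1   0.65 -0.01] w 0.0126
mouth-frame tcp [-0.8  1.3 34.5] underside h -8.5 ang 150.0 z [-0.001  0.001 -1.   ] F_m [-1.4 -0.7 -1.1]
```

>>> {"name": "apply_moves", "arguments": {"targets": [{"dx":0,"dy":0,"dz":3,"rx":0,"ry":0,"rz":0},{"dx":0,"dy":0,"dz":6,"rx":0,"ry":0,"rz":0},{"dx":0,"dy":0,"dz":9,"rx":0,"ry":0,"rz":0},{"dx":0,"dy":0,"dz":12,"rx":0,"ry":0,"rz":0},{"dx":0,"dy":0,"dz":15,"rx":0,"ry":0,"rz":0},{"dx":0,"dy":0,"dz":15,"rx":0,"ry":0,"rz":0}]}}

```text
time_s: 7.3
tcp_pos: [0.488, 0.1897, 0.1337]
tcp_rot: [[-0.781, 0.265, 0.566], [0.38, 0.92, 0.094], [-0.496, 0.288, -0.819]]
force: [-0.2, -0.9, -0.9]
width: 0.0128
```

```bash
python3 - <<'E'
from ins import *
s=st(); rel(s)
E
```

```text
t 7.3 j [ 27.5   1.6 -54.9  -0.1 -10.2  45.1] p [0.488  0.1897 0.1337] F [-0.2 -0.9 -0.9] M [-0.2   0.68 -0.02] w 0.0128
mouth-frame tcp [-0.6  1.2 19.6] underside h -23.4 ang 150.0 z [-0.     0.001 -1.   ] F_m [-0.8 -0.9 -0.5]
```

>>> {"name": "apply_moves", "arguments": {"targets": [{"dx":0,"dy":-0.5,"dz":1.5,"rx":0,"ry":0,"rz":0},{"dx":0.5,"dy":-0.5,"dz":3,"rx":0,"ry":0,"rz":0},{"dx":0.5,"dy":-0.5,"dz":3,"rx":0,"ry":0,"rz":0}]}}

```text
time_s: 7.6
tcp_pos: [0.4894, 0.1897, 0.1316]
tcp_rot: [[-0.78, 0.265, 0.567], [0.38, 0.92, 0.094], [-0.497, 0.289, -0.819]]
force: [-1.4, -2.3, 2.6]
width: 0.0131
```

```bash
python3 - <<'E'
from ins import *
s=st(); rel(s)
E
```

```text
t 7.6 j [ 27.4   1.9 -55.1  -0.7 -10.2  45.1] p [0.4894 0.1897 0.1316] F [-1.4 -2.3  2.6] M [-0.24  0.56 -0.05] w 0.0131
mouth-frame tcp [-0.6  1.  17. ] underside h -26.0 ang 149.9 z [ 0.001  0.001 -1.   ] F_m [ 0.  -2.1  3.1]
```

>>> {"name": "apply_moves", "arguments": {"targets": [{"dx":0,"dy":0,"dz":0,"rx":0,"ry":0,"rz":0.1},{"dx":0,"dy":0,"dz":0,"rx":0,"ry":0,"rz":0.2},{"dx":0,"dy":0,"dz":0.3,"rx":0,"ry":0,"rz":0.3},{"dx":0,"dy":0,"dz":0.5,"rx":0,"ry":0,"rz":0.4},{"dx":0,"dy":0,"dz":0.8,"rx":0,"ry":0,"rz":0.5},{"dx":0,"dy":0,"dz":0.8,"rx":0,"ry":0,"rz":0.5}]}}

```text
time_s: 8.2
tcp_pos: [0.4895, 0.1901, 0.1309]
tcp_rot: [[-0.559, 0.606, 0.566], [0.774, 0.626, 0.095], [-0.297, 0.491, -0.819]]
force: [-3.1, -0.6, 2.6]
width: 0.0126
```

```bash
python3 - <<'E'
from ins import *
s=st(); rel(s); print("moment about mouth z",mouth(P)[1].T@s["ft_torque"])
E
```

```text
t 8.2 j [ 27.4   2.  -55.1  -0.8 -10.2  73.7] p [0.4895 0.1901 0.1309] F [-3.1 -0.6  2.6] M [-0.01  0.73 -0.01] w 0.0126
mouth-frame tcp [-0.9  1.4 16.4] underside h -26.6 ang 121.3 z [ 0.001  0.002 -1.   ] F_m [-1.1 -0.1  4. ]
moment about mouth z [ 0.0861986   0.7251673  -0.07098413]
```

>>> {"name": "apply_moves", "arguments": {"targets": [{"dx":0,"dy":0,"dz":0.3,"rx":0,"ry":0,"rz":0.1},{"dx":0,"dy":0,"dz":0.5,"rx":0,"ry":0,"rz":0.2},{"dx":0,"dy":0,"dz":0.8,"rx":0,"ry":0,"rz":0.3},{"dx":0,"dy":0,"dz":0.8,"rx":0,"ry":0,"rz":0.4},{"dx":0,"dy":0,"dz":0.8,"rx":0,"ry":0,"rz":0.48},{"dx":0,"dy":0,"dz":0.8,"rx":0,"ry":0,"rz":0.53},{"dx":0,"dy":0,"dz":0.8,"rx":0,"ry":0,"rz":0.57},{"dx":0,"dy":0,"dz":0.8,"rx":0,"ry":0,"rz":0.57}]}}

```text
time_s: 9.0
tcp_pos: [0.4906, 0.1902, 0.1307]
tcp_rot: [[-0.145, 0.811, 0.567], [0.989, 0.11, 0.095], [0.014, 0.575, -0.818]]
force: [-2.2, -0.6, 2.1]
width: 0.0128
```

```bash
python3 - <<'E'
from ins import *
s=st(); rel(s); print("moment about mouth z",mouth(P)[1].T@s["ft_torque"])
E
```

```text
t 9.0 j [ 27.4   2.1 -55.1  -1.  -10.2 106.2] p [0.4906 0.1902 0.1307] F [-2.2 -0.6  2.1] M [-0.1   0.46  0.05] w 0.0128
mouth-frame tcp [-0.1  1.3 15.5] underside h -27.5 ang 88.8 z [ 0.002  0.002 -1.   ] F_m [-0.7 -0.2  3.1]
moment about mouth z [0.00766756 0.4673234  0.05475267]
```

>>> {"name": "apply_moves", "arguments": {"targets": [{"dx":0,"dy":0,"dz":0,"rx":0,"ry":0,"rz":0.04},{"dx":0,"dy":0,"dz":0,"rx":0,"ry":0,"rz":0.08},{"dx":0,"dy":0,"dz":0,"rx":0,"ry":0,"rz":0.08}]}}

```text
time_s: 9.3
tcp_pos: [0.4908, 0.1903, 0.1308]
tcp_rot: [[-0.081, 0.819, 0.567], [0.995, 0.033, 0.094], [0.059, 0.572, -0.818]]
force: [-0.5, -1.1, 2.4]
width: 0.0127
```

```bash
python3 - <<'E'
from ins import *
s=st(); rel(s); print("moment about mouth z",mouth(P)[1].T@s["ft_torque"],s["effort"].round(2))
E
```

```text
t 9.3 j [ 27.4   2.1 -55.1  -1.  -10.2 110.7] p [0.4908 0.1903 0.1308] F [-0.5 -1.1  2.4] M [-0.57  0.07  0.63] w 0.0127
mouth-frame tcp [ 0.1  1.3 15.5] underside h -27.5 ang 84.3 z [ 0.002  0.002 -1.   ] F_m [ 0.8 -1.   2.4]
moment about mouth z [-0.08839882  0.1652396   0.83329025] [ -0.39 -23.4   21.37  -4.54  -0.29   0.92]
```

It's at the stop: the moment rises to 0.83 N m at about 60° of turn and the depth is 27.5 mm. I'll relax the torque, release and back out.

>>> {"name": "apply_moves", "arguments": {"targets": [{"dx":0,"dy":0,"dz":0,"rx":0,"ry":0,"rz":-0.05},{"dx":0,"dy":0,"dz":-0.5,"rx":0,"ry":0,"rz":-0.065},{"dx":0,"dy":0,"dz":-0.5,"rx":0,"ry":0,"rz":-0.065}]}}

```text
time_s: 9.6
tcp_pos: [0.4905, 0.1903, 0.1309]
tcp_rot: [[-0.131, 0.813, 0.567], [0.991, 0.094, 0.095], [0.024, 0.574, -0.818]]
force: [3.8, 1.1, -2.9]
width: 0.0125
```

>>> {"name": "apply_moves", "arguments": {"targets": [{"dx":0,"dy":0,"dz":0,"rx":0,"ry":0,"rz":0},{"dx":0,"dy":0,"dz":0,"rx":0,"ry":0,"rz":0},{"dx":0,"dy":0,"dz":0,"rx":0,"ry":0,"rz":0},{"dx":0,"dy":0,"dz":0,"rx":0,"ry":0,"rz":0},{"dx":0,"dy":0,"dz":0,"rx":0,"ry":0,"rz":0},{"dx":0,"dy":0,"dz":-30,"rx":0,"ry":0,"rz":0},{"dx":0,"dy":0,"dz":-60,"rx":0,"ry":0,"rz":0},{"dx":0,"dy":0,"dz":-100,"rx":0,"ry":0,"rz":0},{"dx":0,"dy":0,"dz":-120,"rx":0,"ry":0,"rz":0},{"dx":0,"dy":0,"dz":-120,"rx":0,"ry":0,"rz":0}], "gripper": 0.5}}

```text
time_s: 10.6
tcp_pos: [0.4223, 0.1794, 0.232]
tcp_rot: [[-0.132, 0.811, 0.57], [0.991, 0.093, 0.097], [0.026, 0.578, -0.816]]
force: [0.1, -0.6, -0.4]
width: 0.0428
```

```bash
python3 - <<'E'
from ins import *
s=st(); rel(s)
o,F=frame(P)
for x in(-25,5): print("switch top",o+F@[x/1e3,-.1,.068])
# tool down, closed fingers, tool y across travel (along foot y)
Rd=np.c_[F[:,1],F[:,0],[0,0,-1]]
print(np.linalg.det(Rd)); delta(o+F@[-.075,-.1,.17],Rd,s)
E
```

```text
t 10.6 j [ 31.7 -13.6 -49.2  21.2 -12.5 110.9] p [0.4223 0.1794 0.232 ] F [ 0.1 -0.6 -0.4] M [-0.08  0.48  0.02] w 0.0428
mouth-frame tcp [  1.3   1.7 138.2] underside h 95.2 ang 87.8 z [ 0.006  0.004 -1.   ] F_m [-0.2 -0.6 -0.3]
switch top [0.52805657 0.04807702 0.068     ]
switch top [0.55766377 0.05291579 0.068     ]
0.9999999999999999
d mm [-147.2   -3.    69.2] rv [ 0.6165 -0.0159 -0.0367] rows~ 4.1
```

>>> {"name": "apply_moves", "arguments": {"targets": [{"dx":-147,"dy":-3,"dz":69,"rx":0.616,"ry":-0.016,"rz":-0.037},{"dx":-147,"dy":-3,"dz":69,"rx":0.616,"ry":-0.016,"rz":-0.037},{"dx":-147,"dy":-3,"dz":69,"rx":0.616,"ry":-0.016,"rz":-0.037},{"dx":-147,"dy":-3,"dz":69,"rx":0.616,"ry":-0.016,"rz":-0.037},{"dx":-147,"dy":-3,"dz":69,"rx":0.616,"ry":-0.016,"rz":-0.037},{"dx":-147,"dy":-3,"dz":69,"rx":0.616,"ry":-0.016,"rz":-0.037},{"dx":-147,"dy":-3,"dz":69,"rx":0.616,"ry":-0.016,"rz":-0.037},{"dx":-147,"dy":-3,"dz":69,"rx":0.616,"ry":-0.016,"rz":-0.037}], "gripper": 0}}

```text
time_s: 11.4
tcp_pos: [0.4764, 0.0394, 0.1667]
tcp_rot: [[-0.161, 0.987, -0.005], [0.987, 0.161, -0.003], [-0.002, -0.005, -1.0]]
force: [0.1, -0.7, -0.4]
width: -0.0001
```

```bash
python3 - <<'E'
from look import *
from ins import *
s=st(); o,F=frame(P); m,Rm=mouth(P); print("foot tcp",F.T@(s["tcp_pos"]-o))
h=m+Rm@np.array([0,0,.045]); 
look("v5",(210,130),(290,130),[h+Rm@[0,.029,0],h-Rm@[0,.029,0],o+F@[-.025,-.1,.068]],100,4)
delta(o+F@[-.075,-.1,.042],np.c_[F[:,1],F[:,0],[0,0,-1]],s)
E
```

```text
t 11.4 j [  4.8  12.8 -20.9  56.6  -0.2  85.5] p [0.4764 0.0394 0.1667] F [ 0.1 -0.7 -0.4] M [ 0.    0.01 -0.01] w -0.0001
foot tcp [-0.07736585 -0.10025909  0.16674988]
d mm [  0.5   3.  124.7] rv [-0.005   0.0023  0.0001] rows~ 2.5
```

View pics/v5.png

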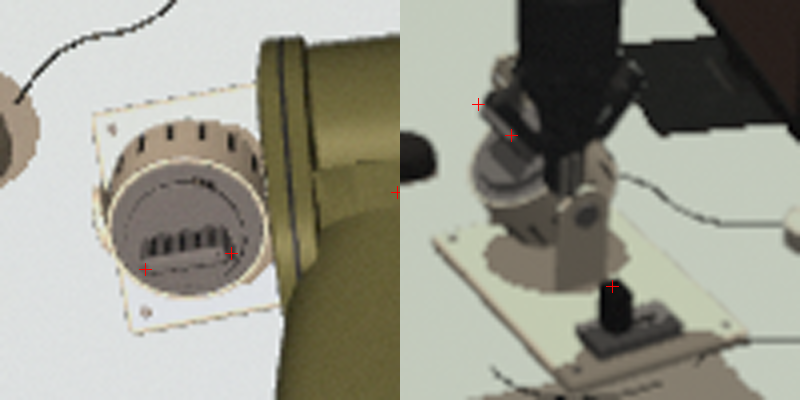

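The cartridge is seated with its handle level, parallel to the mouth's y markers at (145,268)–(231,253). The switch is untouched, at (612,290) in the side crop. Next I'll lower behind the switch and push it.

>>> {"name": "apply_moves", "arguments": {"targets": [{"dx":0.5,"dy":1,"dz":40,"rx":-0.005,"ry":0.002,"rz":0},{"dx":0.5,"dy":1,"dz":80,"rx":-0.005,"ry":0.002,"rz":0},{"dx":0.5,"dy":1,"dz":110,"rx":-0.005,"ry":0.002,"rz":0},{"dx":0.5,"dy":1,"dz":122,"rx":-0.005,"ry":0.002,"rz":0},{"dx":0.5,"dy":1,"dz":122,"rx":-0.005,"ry":0.002,"rz":0},{"dx":0.5,"dy":15,"dz":122,"rx":-0.005,"ry":0.002,"rz":0},{"dx":0.5,"dy":25,"dz":122,"rx":-0.005,"ry":0.002,"rz":0},{"dx":0.5,"dy":35,"dz":122,"rx":-0.005,"ry":0.002,"rz":0},{"dx":0.5,"dy":35,"dz":122,"rx":-0.005,"ry":0.002,"rz":0}]}}

```text
time_s: 12.4
tcp_pos: [0.5137, 0.0453, 0.0459]
tcp_rot: [[-0.161, 0.987, 0.003], [0.987, 0.161, -0.0], [-0.001, 0.003, -1.0]]
force: [1.0, 0.5, -0.6]
width: 0.0001
```

```bash
python3 - <<'E'
from ins import *
s=st(); o,F=frame(P); print("foot tcp",F.T@(s["tcp_pos"]-o),"F foot",F.T@s["force"])
E
```

```text
t 12.4 j [  5.   22.6 -27.   40.2  -0.   85.8] p [0.5137 0.0453 0.0459] F [ 1.   0.5 -0.6] M [-0.04  0.   -0.01] w 0.0001
foot tcp [-0.03957172 -0.10045886  0.04585389] F foot [ 1.07613117  0.29103076 -0.58664888]
```

>>> {"name": "apply_moves", "arguments": {"targets": [{"dx":0,"dy":5,"dz":0,"rx":0,"ry":0,"rz":0},{"dx":0,"dy":10,"dz":0,"rx":0,"ry":0,"rz":0},{"dx":0,"dy":15,"dz":0,"rx":0,"ry":0,"rz":0},{"dx":0,"dy":19,"dz":0,"rx":0,"ry":0,"rz":0}]}}

```text
time_s: 12.8
tcp_pos: [0.5305, 0.048, 0.0448]
tcp_rot: [[-0.161, 0.987, -0.0], [0.987, 0.161, -0.0], [-0.0, -0.0, -1.0]]
force: [-2.2, -0.1, 0.8]
width: -0.0003
```

```bash
python3 - <<'E'
from ins import *
s=st(); o,F=frame(P); print("foot tcp",F.T@(s["tcp_pos"]-o),"F foot",F.T@s["force"])
E
```

```text
t 12.8 j [  5.2  24.2 -24.5  41.4  -0.   85.9] p [0.5305 0.048  0.0448] F [-2.2 -0.1  0.8] M [ 0.01  0.3  -0.03] w -0.0003
foot tcp [-0.02265142 -0.10049645  0.04476096] F foot [-2.13921878  0.27659912  0.80099529]
```

Contact is about 2 N, which matches the switch's friction. I'll keep pushing to the end stop.

>>> {"name": "apply_moves", "arguments": {"targets": [{"dx":0,"dy":3,"dz":0,"rx":0,"ry":0,"rz":0},{"dx":0,"dy":6,"dz":0,"rx":0,"ry":0,"rz":0},{"dx":0,"dy":8,"dz":0,"rx":0,"ry":0,"rz":0},{"dx":0,"dy":8,"dz":0,"rx":0,"ry":0,"rz":0}]}}

```text
time_s: 13.2
tcp_pos: [0.5348, 0.0487, 0.0443]
tcp_rot: [[-0.161, 0.987, -0.006], [0.987, 0.161, -0.002], [-0.0, -0.007, -1.0]]
force: [-7.3, -0.9, 5.9]
width: -0.0005
```

```bash
python3 - <<'E'
from ins import *
s=st(); o,F=frame(P); print("foot tcp",F.T@(s["tcp_pos"]-o),"F foot",F.T@s["force"])
E
```

```text
t 13.2 j [  5.2  24.8 -23.5  42.1  -0.1  86. ] p [0.5348 0.0487 0.0443] F [-7.3 -0.9  5.9] M [-0.23  1.37  0.02] w -0.0005
foot tcp [-0.01823021 -0.10051807  0.04425616] F foot [-7.3099615   0.30999055  5.9006002 ]
```

>>> {"name": "apply_moves", "arguments": {"targets": [{"dx":0,"dy":3,"dz":0,"rx":0,"ry":0,"rz":0},{"dx":0,"dy":4,"dz":0,"rx":0,"ry":0,"rz":0},{"dx":0,"dy":4,"dz":0,"rx":0,"ry":0,"rz":0}]}}

```text
time_s: 13.5
tcp_pos: [0.535, 0.0487, 0.0439]
tcp_rot: [[-0.16, 0.987, -0.013], [0.987, 0.16, -0.003], [-0.001, -0.013, -1.0]]
force: [-13.6, -1.9, 10.7]
width: 0.0001
```

>>> {"name": "apply_moves", "arguments": {"targets": [{"dx":0,"dy":-10,"dz":0,"rx":0,"ry":0,"rz":0},{"dx":0,"dy":-30,"dz":0,"rx":0,"ry":0,"rz":0},{"dx":0,"dy":-50,"dz":0,"rx":0,"ry":0,"rz":0},{"dx":0,"dy":-60,"dz":-40,"rx":0,"ry":0,"rz":0},{"dx":0,"dy":-80,"dz":-90,"rx":0,"ry":0,"rz":0},{"dx":-60,"dy":-100,"dz":-140,"rx":0,"ry":0,"rz":0},{"dx":-110,"dy":-120,"dz":-160,"rx":0,"ry":0,"rz":0},{"dx":-160,"dy":-130,"dz":-160,"rx":0,"ry":0,"rz":0},{"dx":-200,"dy":-130,"dz":-160,"rx":0,"ry":0,"rz":0},{"dx":-240,"dy":-130,"dz":-160,"rx":0,"ry":0,"rz":0},{"dx":-240,"dy":-130,"dz":-160,"rx":0,"ry":0,"rz":0}]}}

```text
time_s: 14.6
tcp_pos: [0.454, -0.2127, 0.2058]
tcp_rot: [[-0.156, 0.988, 0.004], [0.988, 0.156, -0.004], [-0.004, 0.004, -1.0]]
force: [0.1, 0.6, 0.5]
width: 0.0002
```

```bash
python3 - <<'E'
from look import *
from ins import *
s=st(); o,F=frame(P)
look("v6",(210,130),(290,130),[o+F@[.005,-.1,.068]],100,4)
for n in("top","side"):
    a=cv2.imread(f"pics/{n}0.png"); b=cv2.imread(f"pics/{n}_v6.png"); d=cv2.absdiff(a,b).max(2)
    for nm,w in (dict(mug=(170,140,50,45),mouse=(180,195,30,45),stapler=(440,130,28,62)) if n=="top" else dict(mug=(310,140,30,20),mouse=(268,160,34,20),stapler=(388,285,66,36))).items():
        print(n,nm,d[w[1]:w[1]+w[3],w[0]:w[0]+w[2]].mean().round(1))
E
```

```text
t 14.6 j [-25.   13.1 -14.3  62.3  -0.1  56. ] p [ 0.454  -0.2127  0.2058] F [0.1 0.6 0.5] M [ 0.05 -0.04 -0.04] w 0.0002
top mug 21.8
top mouse 15.9
top stapler 86.8
side mug 6.9
side mouse 4.1
side stapler 7.9
```

View pics/v6.png

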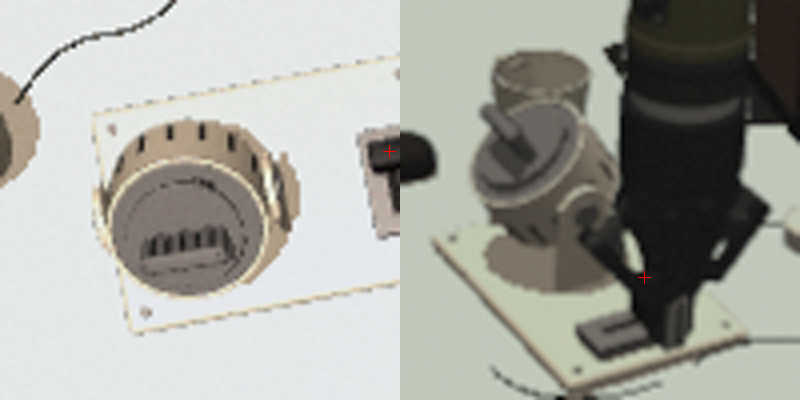

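The cartridge is locked with its handle level at about (188,248) in the top crop. The grip sits on the full-on marker at (389,152), and the arm is clear of everything. I'll hand in.

```bash
python3 -c "
from workcell import sign_off; print(sign_off())"
```

```text
the job is handed in; nothing more can be done
None
```

The filter cartridge is in the drum and locked, the slide switch is at its far end, and I handed the job in at about 15 s of the allowed 58 s.

- **Cartridge:** I took it by the bar handle, entered the lugs through the slots almost without force, and twisted it about 60° clockwise. The stop showed as 0.83 N m of resistance at an underside depth of about 27.5 mm (about 27 mm expected). The last picture shows the handle level.
- **Switch:** I pushed it only after the cartridge was locked and released. It stopped with about 14 N on the fingers, and the top picture shows the grip on the computed full-on position.
- **At hand-in:** the gripper was empty and the arm clear of everything.

**Weaker checks:**
- **Bystanders:** the before-and-after picture check was not conclusive. The side view changed little at the mug, mouse and stapler. The top view changed more: the stapler area strongly, probably because the arm was in that part of the picture, and the mug and mouse a little, which I put down to shadow. The arm's path did not go near any of them.
- **Cameras:** the two cameras disagreed by about 5 mm sideways. I relied mainly on the top one, and the insertion bore it out.
- **Other:** one early move call was refused for missing keys, so nothing moved. I viewed 12 pictures, two past the budget of 10.

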